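Centre the footed mortar on its stand

ROBOT

A 7-joint arm with a two-finger parallel gripper is mounted at the origin on the work surface. World frame = base frame: x ahead of the robot, y to its left, z up, the work surface at z = 0. Lengths are in mm, angles in rad, forces in N, time in s.
With the tool pointing down it reaches from about 400 to 850 mm from the base axis. Payload 4.5 kg.
Tool frame: the origin (TCP) lies on the centre line of the jaws, within the pads' length; the fingertips stand 17 mm ahead of it and the grasp point (between the pads) lies 2 mm behind it (tip_extent is the z of the fingertips in the tool frame, in mm); z points along the fingers, y is the direction in which the jaws open and shut (so a half turn about z gives the same grasp; the last joint's range is limited). The gripper opens to 85 mm and grips with 20 to 120 N. Pads are 22 mm wide; open, the fingers measure 114 mm over their backs; the gripper's body (76 mm by 85 mm) begins 54 mm behind the grasp point. The pads swing forward as they close: fully open they stand 13 mm farther back than shut.
Start: joints at [0.034, 0.689, -0.195, 1.565, 0.157, 0.902, -0.215], TCP at [625.024, 0.026, 218.817] pointing down, gripper open.
Joint ranges: [-3.01, 3.01], [-0.46, 2.08], [-1.47, 1.51], [0.13, 2.56], [-1, 4.14], [0.04, 2.09], [-2.66, 2.66]. Speed limits (rad/s): [2.57, 2.57, 3.14, 3.14, 3.14, 3.14, 3.14].

INTERFACE

Orientations are given as [roll, pitch, yaw] about the fixed x, y, z axes, in that order (R = Rz(yaw) Ry(pitch) Rx(roll)).
In Python, from plant import * gives the robot as it stands.
- The arm moves only by the tool servo_tool, never from a script. Its argument "increments" is a list that holds one entry, the list of rows, each a list of 7 numbers: the finger opening in mm, from 0 to 85.4, then the shift along the tool's x, y, z in mm, then the turn, a rotation vector about the tool's x, y, z in degrees. A call has 1 to 10 rows; each row is the pose to reach, as a shift and turn from the pose measured when the call began, along the tool's axes at that moment; what a row does not reach only later rows make up. A row lasts 1/8 s, in which the tool goes at most 62.5 mm and 10.7 degrees, less where a joint would pass 70% of its speed; a pose out of reach is approached as far as the arm can. A call with a gripper value outside its range is refused whole. The fingers move at their own pace and stop on an object; "newtons" is the grip in N (left out, the last holds). Time passes only in rows, so rows that repeat a pose let the fingers close. It gives the time, the measured TCP pose, the force and the opening at its end, in the units of the state.
- sense(): the state, without advancing time (a new reading comes with each control period).
- read_camera(name): name is "scene" or "side" or "wrist"; returns the picture (420x560x3 uint8, blue, green, red); there is no depth.
- camera_params(name): a dict with "fx", "fy", "cx", "cy" (pixels), "pose" (4x4, takes a point from camera to world coordinates). Camera axes: x right, y down, z forward; pixel columns grow to the right and rows downward; lengths in mm; the calibration is good to about 2 mm. A picture is of the moment at which its call begins: read the wrist's pose just before it. camera_params takes no time and is no camera call; for the wrist camera it gives the pose at the moment of the call.
- job_done(): hands the job in, once; it reports no verdict.
The state is a dict: "clock": time; "qpos": joint angles; "qd": joint speeds; "joint_efforts": joint torques, N m; "tool_pos": TCP position; "tool_rot": TCP orientation; "ft_force": force on the tool from outside, world axes, zero at the start; "ft_torque": the same for the moment, N m; "opening": opening from 0.0 (shut) to 1.0 (fully open).
Only numpy, scipy, OpenCV 4.12 (cv2) and the standard library are available. Lean on these libraries where they do the work, as an engineer would, in place of code of your own. Each camera call takes 0.05 s, during which the arm holds its last target.

TASK

The white ceramic mortar stands off-centre on its small round wooden stand and could topple. Nudge it gently from the outside with the fingers until it stands upright in the middle of the stand, then move the hand clear. Do not grip it, lift it, pull it by the inside of its bowl or let it topple, and leave the vial, tablet tube, spoon and pill picker where they are.

Things in the scene. Friction and masses are not known exactly. Their poses are not given: they have to be found in the camera images.
- box: low kiri-wood box table with a hinged top, shut and fixed, 360 (its x) x 500 (its y) x 50 mm high; origin at the centre of its underside on the work surface, z up. Its flat top, 50 mm up, carries everything else.
- stand: round stepped wooden stand, fixed on the box: a dark disc 132 mm across and 10 mm thick, and concentric on it a lighter boss 72 mm across whose flat top is 35 mm above the box top. Origin at the centre of the underside, z up; its yaw means nothing.
- mortar: white ceramic mortar, open on top, 0.32-0.5 kg, loose on the stand, 14 to 20 mm off its centre in any direction. Foot only 26 mm across, 16 high; bowl 94 mm across at its widest, 30 to 40 mm up; rim 88 across at 59 mm; wall 8. A quick knock topples it; pushed slowly at the bowl's widest part (tips 18 mm over the stand) it slides. Over 12 N is rough. Origin under the foot's centre; yaw means nothing.
- vial: clear glass vial with aluminium screw cap, 28 mm across, 64 mm high, standing loose on the box top to one side of the stand; origin at the centre of its underside. To be left alone.
- tube: yellow plastic flip-top tablet tube, 33 mm across, 76 mm high, standing loose on the box top to the other side of the stand; origin at the centre of its underside. To be left alone.
- spoon: plain aluminium spoon, 130 mm long, lying loose on the box top between the robot and the stand, 10 mm high; x axis along it. To be left alone.
- picker: white pill picker with dark silicone tip, 125 mm long, 8 mm high, lying loose on the box top beyond the stand; x axis along it. To be left alone.

How it is judged (in metres and radians):
At the end, for the whole second after the job is handed in: The mortar stands upright (within 0.06 rad) and at rest on the stand's top, its centre within 5 mm of the stand's centre; vial, tube, spoon and picker lie within 15 mm of where they were (horizontal distance between mortar and stand below 0.005 m and angle between mortar's own z axis and vertical below 0.06 rad and z of mortar in the frame of stand between 0.032 and 0.038 m and linear speed of mortar below 0.01 m/s and distance of each of vial, tube, spoon, picker from where it was at the start of the episode below 0.015 m); the robot touches nothing.
It fails at once if the mortar tips by more than 0.3 rad, falls off the stand, or is lifted (foot centre more than 8 mm above the stand's top) (angle between mortar's own z axis and vertical above 0.3 rad or z of mortar in the frame of stand below 0.025 m or z of mortar in the frame of stand above 0.043 m).
It fails at once if the mortar is pushed or tapped roughly (more than 12 N) (contact force between the fingers and mortar above 12 N).
It fails at once if the mortar is pushed with another part of the robot than the fingers (contact force between the arm and mortar above 1 N).
It fails at once if the fingers touch the mortar from inside or over its bowl, or grip its rim (horizontal distance between the grasp point and mortar below 0.042 m and contact force between the fingers and mortar above 0.2 N).
It fails at once if the vial, tube, spoon or picker is shifted by more than 15 mm or knocked over (distance of any of vial, tube, spoon, picker from where it was at the start of the episode above 0.015 m or angle between any of vial, tube's own z axis and vertical above 0.5 rad).
It also fails if it takes over 40 s, if anything falls off the work surface, if the arm or the gripper's body presses on something with over 40 N, if the wrist force passes 120 N, or if a joint passes its speed limit or range.

## Working session

There is one attempt and no reset: what is moved stays moved. The work goes in short steps, Python scripts to look and compute and a tool call to move; the robot and the scene stay as the last step left them, time stands still between calls to the robot, and variables do not carry over. Pictures are saved under pics/ and viewed, and the job is handed in when it is done.

Besides the shell and the picture viewer there is one more tool, called after "Emit:" by a JSON object that holds its "api" and its "payload". servo_tool: Moves the arm, as the interface text tells. Its arguments: {"type":"object","properties":{"increments":{"type":"array","items":{"type":"array","items":{"type":"array","items":{"type":"number"}}}},"newtons":{"type":"number"}},"required":["increments"]}

```bash
mkdir -p pics; python3 - <<'E'
from plant import *
import cv2
s=sense();print(s)
for n in ("scene","side","wrist"):
    p=camera_params(n);print(n,p)
    cv2.imwrite(f"pics/a_{n}.png",read_camera(n))
E
```

```text
{'clock': 0.0, 'qpos': array([ 0.03375709,  0.69000766, -0.19453283,  1.56639764,  0.15734971,
        0.90250784, -0.21508889]), 'qd': array([-1.73270365e-03,  8.64195510e-05, -1.20131192e-03,  2.15533279e-04,
       -2.37435608e-04,  1.38131506e-03, -2.26783656e-03]), 'joint_efforts': array([ 1.13546095e-03, -5.39627159e+01, -1.26661520e+00, -1.58547074e+01,
        9.07521317e-03,  9.41080711e-03,  5.53111545e-05]), 'tool_pos': array([ 6.24295288e+02, -3.07612180e-02,  2.17955515e+02]), 'tool_rot': array([-3.13967852e+00,  1.67265521e-04,  1.57098689e+00]), 'ft_force': array([ 0.73802476, -0.61834183, -0.13770525]), 'ft_torque': array([-0.0444154 , -0.03340529, -0.04545446]), 'opening': 1.0016775214893978}
scene {'fx': 382.16717515713515, 'fy': 382.16717515713515, 'cx': 280.2281273788088, 'cy': 209.14262007159516, 'pose': array([[-5.52917086e-01,  4.67201865e-01, -6.89931238e-01,
         1.02766100e+03],
       [ 8.33136966e-01,  3.22771559e-01, -4.49111696e-01,
         3.23394497e+02],
       [ 1.28643592e-02, -8.23128749e-01, -5.67709054e-01,
         4.86775972e+02],
       [
[... 295 characters left out ...]
89e-01, -5.35005425e-01,  5.27896038e-01,
        -4.07890328e+02],
       [ 1.78295475e-02, -7.13302026e-01, -7.00629950e-01,
         6.90426976e+02],
       [ 0.00000000e+00,  0.00000000e+00,  0.00000000e+00,
         1.00000000e+00]])}
wrist {'fx': 301.62938959495744, 'fy': 301.62938959495744, 'cx': 276.85594733654546, 'cy': 209.05029152940597, 'pose': array([[ 9.99998527e-01,  1.25251045e-04, -1.71191265e-03,
         6.24143150e+02],
       [-4.17247225e-04, -9.49682421e-01, -3.13214185e-01,
         8.13869284e+01],
       [-1.66500375e-03,  3.13214438e-01, -9.49680969e-01,
         3.73807733e+02],
       [ 0.00000000e+00,  0.00000000e+00,  0.00000000e+00,
         1.00000000e+00]])}
```

View pics/a_scene.png

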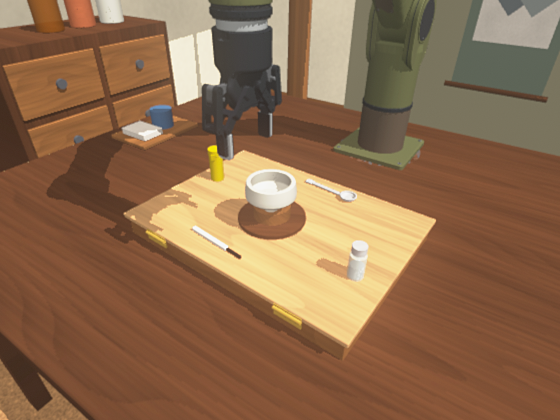

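View pics/a_side.png

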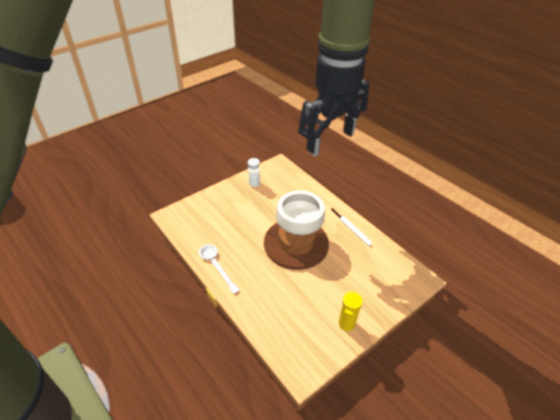

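View pics/a_wrist.png

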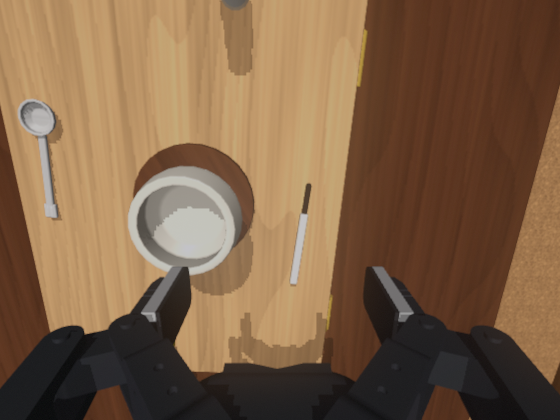

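```bash
python3 - <<'E'
import cv2,numpy as np
for n,(x,y,w,h) in dict(scene=(205,150,130,110),side=(235,170,130,120),wrist=(90,110,210,200)).items():
    im=cv2.imread(f"pics/a_{n}.png")
    c=im[y:y+h,x:x+w]
    hsv=cv2.cvtColor(c,cv2.COLOR_BGR2HSV)
    k=550/w
    cc=cv2.resize(c,None,fx=k/1.5,fy=k/1.5,interpolation=cv2.INTER_NEAREST)
    cv2.imwrite(f"pics/c_{n}.png",cc)
im=cv2.imread("pics/a_wrist.png");h=cv2.cvtColor(im,cv2.COLOR_BGR2HSV)
for y in range(140,300,8): print(y,[tuple(int(v) for v in h[y,x]) for x in (130,150,170,190,245,262)])
im=cv2.imread("pics/a_side.png");h=cv2.cvtColor(im,cv2.COLOR_BGR2HSV)
print([ (x,)+tuple(int(v) for v in h[245,x]) for x in range(250,345,4)])
im=cv2.imread("pics/a_scene.png");h=cv2.cvtColor(im,cv2.COLOR_BGR2HSV)
print([ (x,)+tuple(int(v) for v in h[217,x]) for x in range(225,325,4)])
E
```

```text
140 [(16, 117, 174), (16, 115, 191), (18, 104, 196), (16, 112, 193), (16, 114, 195), (16, 112, 196)]
148 [(16, 117, 175), (16, 113, 189), (11, 146, 98), (11, 144, 108), (16, 112, 193), (17, 112, 196)]
156 [(16, 116, 176), (16, 118, 180), (11, 145, 97), (12, 142, 108), (16, 113, 192), (17, 111, 196)]
164 [(16, 116, 178), (11, 148, 100), (12, 143, 96), (11, 139, 101), (16, 113, 190), (17, 109, 196)]
172 [(16, 115, 179), (11, 150, 102), (18, 24, 162), (18, 24, 161), (16, 113, 182), (16, 109, 196)]
180 [(16, 115, 180), (19, 23, 156), (27, 14, 195), (27, 13, 195), (12, 139, 110), (16, 109, 196)]
188 [(16, 115, 182), (25, 14, 196), (19, 26, 136), (19, 23, 155), (11, 136, 109), (17, 111, 196)]
196 [(16, 115, 184), (17, 28, 127), (21, 23, 155), (19, 23, 156), (11, 129, 107), (16, 109, 196)]
204 [(16, 82, 184), (18, 26, 129), (19, 23, 156), (18, 21, 156), (11, 130, 110), (17, 111, 196)]
212 [(23, 16, 196), (19, 28, 129), (17, 23, 157), (30, 12, 196), (11, 130, 114), (16, 111, 196)]
220 [(23, 16, 196), (18, 25, 130), (30, 10, 196), (30, 10, 195), (11, 125, 108), (16, 111, 193)]
228 [(23, 17, 1
[... 1184 characters left out ...]
160, 116), (314, 10, 152, 89), (318, 10, 148, 86), (322, 10, 152, 87), (326, 10, 158, 89), (330, 15, 129, 198), (334, 14, 129, 201), (338, 16, 123, 234), (342, 21, 107, 252)]
[(225, 15, 123, 195), (229, 15, 124, 195), (233, 15, 124, 205), (237, 15, 125, 190), (241, 11, 130, 120), (245, 12, 128, 120), (249, 12, 125, 120), (253, 11, 125, 120), (257, 13, 131, 130), (261, 13, 134, 135), (265, 13, 135, 138), (269, 13, 137, 141), (273, 13, 140, 162), (277, 13, 141, 168), (281, 13, 142, 169), (285, 13, 141, 161), (289, 13, 137, 149), (293, 11, 134, 141), (297, 12, 135, 142), (301, 11, 136, 141), (305, 13, 135, 174), (309, 21, 106, 244), (313, 21, 107, 244), (317, 20, 107, 243), (321, 19, 111, 242)]
```

```bash
python3 -c "
import cv2,numpy as np
a=[cv2.resize(cv2.imread(f'pics/c_{n}.png'),(390,300)) for n in ('scene','side')]
cv2.imwrite('pics/cc.png',np.hstack(a))"
```

```text
(no output)
```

View pics/cc.png

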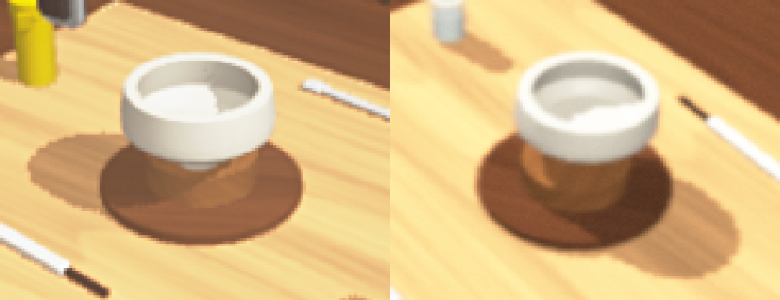

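View pics/c_wrist.png

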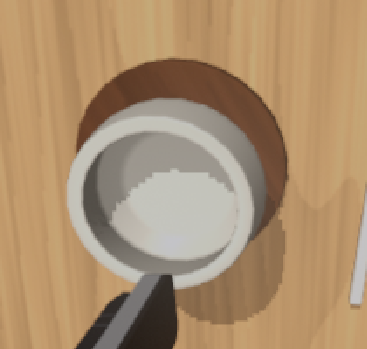

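```bash
cat > h.py <<'E'
import cv2,numpy as np
from scipy.optimize import least_squares
def rays(p,uv):
    d=np.c_[(uv[:,0]-p['cx'])/p['fx'],(uv[:,1]-p['cy'])/p['fy'],np.ones(len(uv))]
    T=np.array(p['pose']);return T[:3,3],d@T[:3,:3].T
def fit(p,uv,prof,c0):
    o,d=rays(p,uv)
    def r(c):
        rs=[]
        for z,R in prof:
            q=o+d*((z-o[2])/d[:,2])[:,None]
            rs.append(np.hypot(q[:,0]-c[0],q[:,1]-c[1])-R)
        return np.min(rs,0)
    s=least_squares(r,c0,loss='cauchy',f_scale=1.0)
    e=r(s.x);return s.x,np.sum(abs(e)<2),len(uv),np.std(e[abs(e)<2])
DISC=[(50,66),(60,66)];MORT=[(115,47),(120,47),(125,47),(144,44)]
def big(m,seed=None):
    n,l,st,c=cv2.connectedComponentsWithStats(m.astype(np.uint8))
    return l==(1+np.argmax(st[1:,4]))
def measure(im,p,box,excl=None):
    x,y,w,h=box;hs=cv2.cvtColor(im,cv2.COLOR_BGR2HSV).astype(int)
    roi=np.zeros(im.shape[:2],bool);roi[y:y+h,x:x+w]=1
    H,S,V=hs[...,0],hs[...,1],hs[...,2]
    mort=big(roi&(S<50)&(V>75))
    br=roi&(H<=14)&(S>105)&(V<178)&(V>60)
    dk=roi&(V<60)
    disc=big(br|mort)
    near=cv2.dilate(mort.astype(np.uint8),np.ones((7,7)))>0
    ndk=cv2.dilate(dk.astype(np.uint8),np.ones((9,9)))>0
    out={}
    for nm,m,bad,prof in(('mort',mort,ndk,MORT),('disc',disc,near|ndk,DISC)):
        if excl is not None: bad=bad|excl
        c=max(cv2.findContours(m.astype(np.uint8),cv2.RETR_EXTERNAL,cv2.CHAIN_APPROX_NONE)[0],key=len)[:,0]
        c=c[~bad[c[:,1],c[:,0]]]
        c=c[(c[:,0]>x+1)&(c[:,0]<x+w-2)&(c[:,1]>y+1)&(c[:,1]<y+h-2)]
        # contour pixels lie half a pixel inside the edge
        ctr=c.mean(0);v=c-ctr;uv=c+0.5*v/np.linalg.norm(v,axis=1)[:,None]
        o,d=rays(p,ctr[None].astype(float));c0=(o+d*((100-o[2])/d[:,2])[:,None])[0,:2]
        out[nm]=fit(p,uv,prof,c0)
    return out
E
python3 - <<'E'
from h import *
from plant import *
B=dict(scene=(225,150,110,100),side=(240,170,100,110),wrist=(110,130,160,160))
for n in B:
    im=cv2.imread(f"pics/a_{n}.png")
    ex=None
    if n=='wrist': ex=np.zeros(im.shape[:2],bool);ex[262:,140:]=1
    o=measure(im,camera_params(n),B[n],ex)
    print(n,o, 'off',o['mort'][0]-o['disc'][0])
    if n=='wrist':
        pass
# other things
p=camera_params('side');im=cv2.imread('pics/a_side.png')
for nm,uv,z in(('tube',(349,322),50),('vial',(254,184),50),('spoon',(209,253),55),('spoonend',(236,291),55),('pk',(333,210),55),('pk2',(370,243),55)):
    o,d=rays(p,np.array([uv],float));print(nm,(o+d*((z-o[2])/d[0,2]))[0].round())
E
```

```text
scene {'mort': (array([545.89603392, -11.66071957]), np.int64(117), 138, np.float64(0.9127867313710499)), 'disc': (array([608.94717311,  32.41982343]), np.int64(3), 111, np.float64(0.5855695776104136))} off [-63.05113919 -44.080543  ]
side {'mort': (array([546.07836425, -10.80056397]), np.int64(111), 135, np.float64(0.8218182954459372)), 'disc': (array([533.73655902, -18.45442092]), np.int64(97), 118, np.float64(0.7900009376783227))} off [12.34180523  7.65385695]
wrist {'mort': (array([544.90603197, -11.38276554]), np.int64(238), 238, np.float64(0.46000956232578116)), 'disc': (array([531.84106115, -18.30632465]), np.int64(196), 196, np.float64(0.3905625775019063))} off [13.06497082  6.92355911]
tube [ 481. -208.   50.]
vial [583. 179.  50.]
spoon [384.  71.  55.]
spoonend [371. -34.  55.]
pk [656.  -3.  55.]
pk2 [ 644. -117.   55.]
```

```bash
sed -i "s/out\[nm\]=fit(p,uv,prof,c0)/out[nm]=fit(p,uv,prof,np.array([535.,-15.]))/" h.py
python3 - <<'E'
from h import *
from plant import *
B=dict(scene=(225,150,110,100),side=(240,170,100,110))
for n in B:
    im=cv2.imread(f"pics/a_{n}.png")
    o=measure(im,camera_params(n),B[n]); print(n,o, 'off',o['mort'][0]-o['disc'][0])
print(sense()['clock'])
E
```

```text
scene {'mort': (array([545.89600855, -11.66063727]), np.int64(117), 138, np.float64(0.9127867554927475)), 'disc': (array([530.84783929, -20.72367732]), np.int64(103), 111, np.float64(0.8549621328723227))} off [15.04816926  9.06304006]
side {'mort': (array([546.07836006, -10.80056185]), np.int64(111), 135, np.float64(0.8218184619515053)), 'disc': (array([533.73657861, -18.45445172]), np.int64(97), 118, np.float64(0.7899967341724781))} off [12.34178145  7.65388987]
0.15
```

Emit:
{"api": "servo_tool", "payload": {"increments": [[[40,5,-2,0,0,0,10],[40,10,-4,0,0,0,20],[40,15,-5,0,0,0,30],[40,20,-7,0,0,0,40],[40,25,-8,0,0,0,50],[40,29,-9.5,0,0,0,60],[40,29,-9.5,0,0,0,60],[40,29,-9.5,0,0,0,60]]], "newtons": 20}}

```text
clock: 1.15
tool_pos: [614.9, 28.8, 218.0]
tool_rot: [-3.141, 0.002, 0.527]
ft_force: [0.1, 0.2, -0.3]
opening: 0.467
```

```bash
python3 - <<'E'
from plant import *
from h import *
im=read_camera('wrist');p=camera_params('wrist');cv2.imwrite('pics/b_wrist.png',im)
np.save('b.npy',p['pose'])
im=read_camera('side');cv2.imwrite('pics/b_side.png',im)
s=sense();print(s['tool_pos'],s['tool_rot'],s['ft_force'],s['opening'])
E
```

```text
[614.98355718  28.5581413  218.10104042] [-3.14091449e+00  1.41854221e-03  5.24947910e-01] [-0.19002835 -0.81760104  0.33556345] 0.47120212657333244
```

View pics/b_wrist.png

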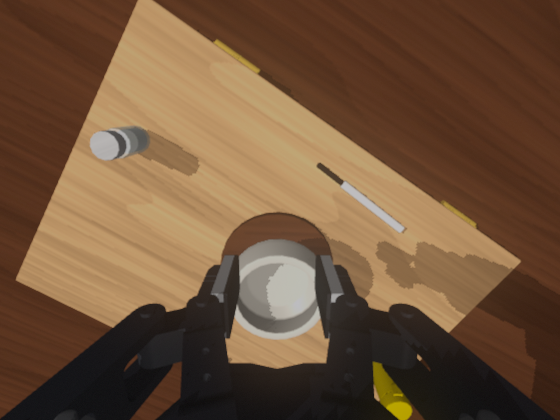

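The mortar bowl shows at about (281, 285), between the two fingertips at columns 232 and 325, so the push line looks centred. I'll go down beside it.

Emit:
{"api": "servo_tool", "payload": {"increments": [[[40,0,0,30,0,0,0],[40,0,0,60,0,0,0],[40,0,0,85,0,0,0],[40,0,0,100,0,0,0],[40,0,0,100,0,0,0],[40,0,0,100,0,0,0]]]}}

```text
clock: 2.0
tool_pos: [615.7, 28.4, 119.0]
tool_rot: [3.141, -0.0, 0.525]
ft_force: [-0.7, -1.2, -0.2]
opening: 0.467
```

```bash
python3 - <<'E'
from plant import *
from h import *
for n in('side','scene','wrist'):
    im=read_camera(n);cv2.imwrite(f'pics/c2_{n}.png',im)
s=sense();print(s['tool_pos'],s['tool_rot'],s['ft_force'],s['opening'])
a=cv2.imread('pics/c2_side.png')[130:290,200:410];b=cv2.imread('pics/c2_scene.png')[90:260,180:380]
cv2.imwrite('pics/c2.png',np.hstack([cv2.resize(a,(400,320)),cv2.resize(b,(400,320))]))
E
```

```text
[615.60113563  28.57393718 119.13484473] [ 3.14140517e+00 -4.14553540e-04  5.25055138e-01] [ 0.05699057 -0.48210815 -0.21037072] 0.46707386122958156
```

View pics/c2.png

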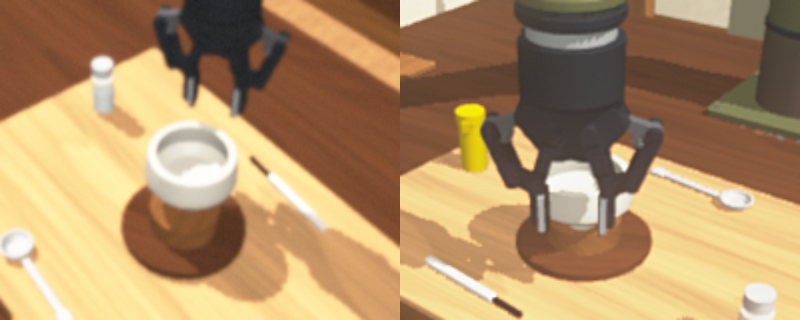

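View pics/c2_wrist.png

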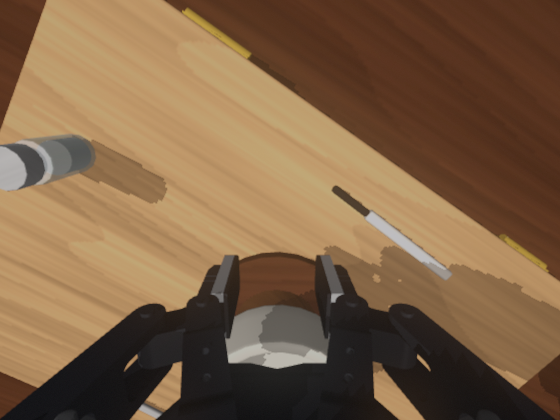

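Emit:
{"api": "servo_tool", "payload": {"increments": [[[40,-4,0,0,0,0,0],[40,-8,0,0,0,0,0],[40,-12,0,0,0,0,0],[40,-15,0,0,0,0,0],[40,-16,0,0,0,0,0],[40,-17,0,0,0,0,0],[40,-18,0,0,0,0,0],[40,-19,0,0,0,0,0],[40,-20,0,0,0,0,0],[40,-20,0,0,0,0,0]]]}}

```text
clock: 3.4
tool_pos: [598.2, 18.5, 119.1]
tool_rot: [3.141, -0.0, 0.525]
ft_force: [-0.7, -0.1, 0.1]
opening: 0.472
```

```bash
cat > look.py <<'E'
import sys
from plant import *
from h import *
t=sys.argv[1]
im=read_camera('side');cv2.imwrite(f'pics/{t}.png',im)
s=sense();print(s['clock'],s['tool_pos'].round(1),s['tool_rot'].round(3),s['ft_force'].round(2),s['opening'])
o=measure(im,camera_params('side'),(240,170,100,110));print(o,o['mort'][0]-o['disc'][0])
d=s['tool_pos'][:2]-o['mort'][0];print('tcp from mortar: along',d@[.866,.5],'across',d@[.5,-.866])
cv2.imwrite(f'pics/{t}.png',cv2.resize(im[150:290,220:400],(720,560)))
E
python3 look.py d1
```

```text
3.45 [598.3  18.5 119.2] [ 3.141 -0.     0.525] [0.09 0.49 0.26] 0.47199805994092703
{'mort': (array([545.37799425, -10.4357417 ]), np.int64(76), 133, np.float64(0.7306932557891042)), 'disc': (array([533.62173964, -18.22455847]), np.int64(98), 117, np.float64(0.8297708395493566))} [11.75625461  7.78881677]
tcp from mortar: along 60.321407127278064 across 1.3650952679827226
```

View pics/d1.png

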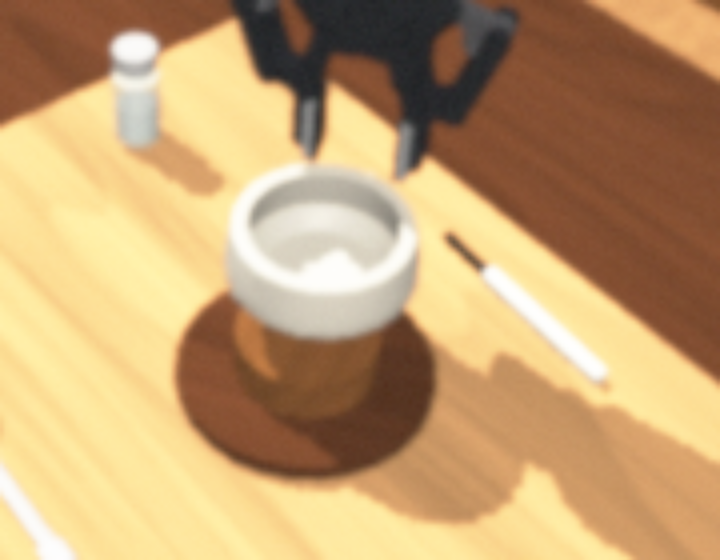

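The fingertips are just behind the rim, still clear of it. I'll creep on slowly.

Emit:
{"api": "servo_tool", "payload": {"increments": [[[40,-0.8,0,0,0,0,0],[40,-1.6,0,0,0,0,0],[40,-2.4,0,0,0,0,0],[40,-3.2,0,0,0,0,0],[40,-4,0,0,0,0,0],[40,-4.8,0,0,0,0,0],[40,-5.6,0,0,0,0,0],[40,-6.4,0,0,0,0,0],[40,-7.2,0,0,0,0,0],[40,-8,0,0,0,0,0]]]}}

```text
clock: 4.7
tool_pos: [591.3, 14.5, 119.1]
tool_rot: [3.141, -0.0, 0.525]
ft_force: [-0.6, -0.2, 1.0]
opening: 0.471
```

Emit:
{"api": "servo_tool", "payload": {"increments": [[[40,-0.8,0,0,0,0,0],[40,-1.6,0,0,0,0,0],[40,-2.4,0,0,0,0,0],[40,-3.2,0,0,0,0,0],[40,-4,0,0,0,0,0],[40,-4,0,0,0,0,0]]]}}

```text
clock: 5.45
tool_pos: [588.7, 13.0, 119.5]
tool_rot: [3.141, -0.002, 0.525]
ft_force: [2.0, 1.0, 1.8]
opening: 0.465
```

```bash
python3 look.py d2
```

```text
5.5 [588.7  12.9 119.5] [ 3.141e+00 -2.000e-03  5.250e-01] [3.31 2.02 1.66] 0.46568124615428275
{'mort': (array([544.17531049, -10.92496175]), np.int64(88), 148, np.float64(0.8522865413213264)), 'disc': (array([533.75173478, -18.26946228]), np.int64(94), 120, np.float64(0.8153241941837873))} [10.42357571  7.34450052]
tcp from mortar: along 50.505884806864074 across 1.5936624824684782
```

View pics/d2.png

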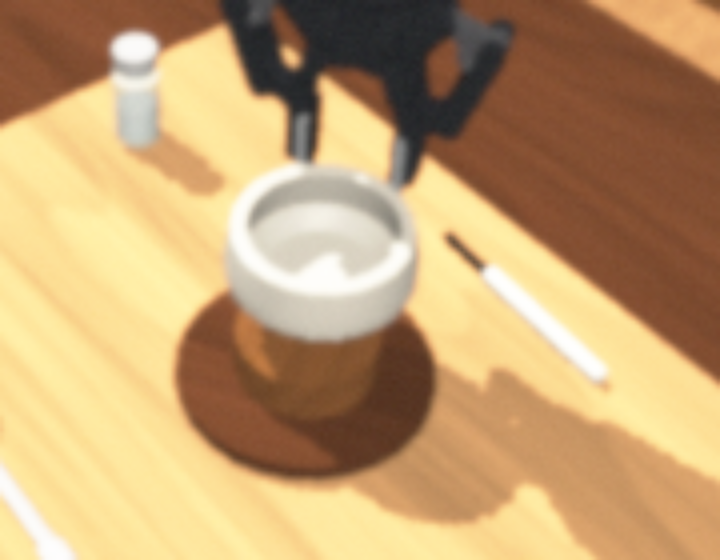

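Emit:
{"api": "servo_tool", "payload": {"increments": [[[40,-0.5,0,0,0,0,0],[40,-0.9,0,0,0,0,0]]]}}

```text
clock: 5.75
tool_pos: [588.5, 12.8, 119.7]
tool_rot: [3.141, -0.003, 0.525]
ft_force: [2.4, 1.1, 2.9]
opening: 0.466
```

Emit:
{"api": "servo_tool", "payload": {"increments": [[[40,-0.5,0,0,0,0,0],[40,-0.9,0,0,0,0,0]]]}}

```text
clock: 6.0
tool_pos: [588.2, 12.7, 120.0]
tool_rot: [3.141, -0.005, 0.526]
ft_force: [2.9, 1.8, 2.8]
opening: 0.471
```

```bash
python3 look.py d3; python3 - <<'E'
import cv2
from plant import *
cv2.imwrite('pics/d3s.png',cv2.resize(read_camera('scene')[110:260,190:370],(720,600)))
print(sense()['ft_force'])
E
```

```text
6.05 [588.2  12.6 120. ] [ 3.141 -0.005  0.526] [1.77 2.73 2.89] 0.4658590132353659
{'mort': (array([543.16057309, -10.77140376]), np.int64(91), 149, np.float64(0.7241240755458646)), 'disc': (array([533.67106612, -18.33195967]), np.int64(95), 142, np.float64(0.8176050302097719))} [9.48950696 7.56055591]
tcp from mortar: along 50.68821075311094 across 2.2402986924597266
[2.40605102 3.55738226 4.31581195]
```

View pics/d3s.png

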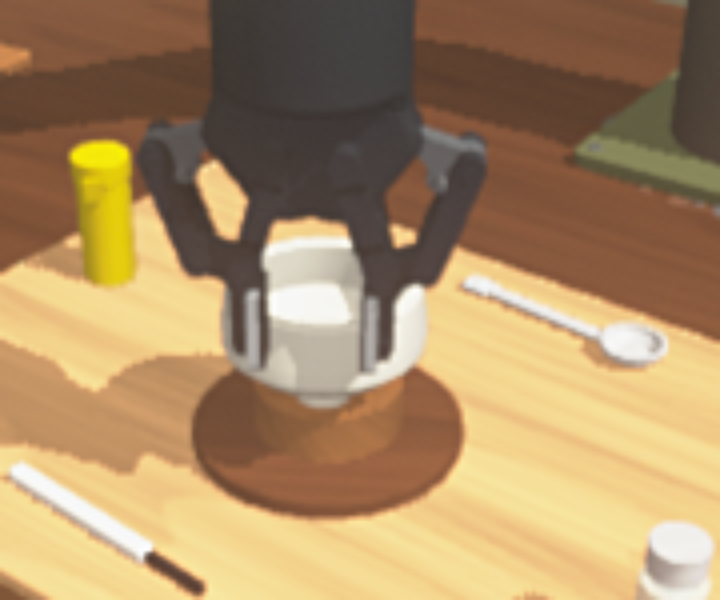

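View pics/d3.png

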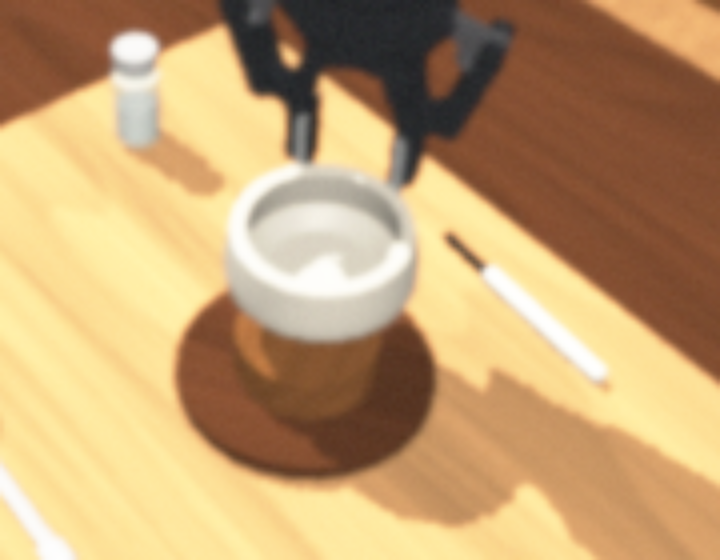

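The tool has risen 0.9 mm while barely moving forward. That means the near side of the mortar is lifting instead of the foot sliding. I'll back off, let it settle and measure.

Emit:
{"api": "servo_tool", "payload": {"increments": [[[40,0.7,0,0.5,0,0,0],[40,1.4,0,0.5,0,0,0],[40,2.2,0,0,0,0,0],[40,3.5,0,-1,0,0,0],[40,5,0,-3,0,0,0],[40,5,0,-4,0,0,0],[40,5,0,-4,0,0,0]]]}}

```text
clock: 6.98
tool_pos: [592.3, 15.0, 124.0]
tool_rot: [3.141, -0.004, 0.525]
ft_force: [0.6, -0.9, -0.3]
opening: 0.47
```

```bash
python3 look.py d4
```

```text
7.025 [592.3  15.  124. ] [ 3.141 -0.004  0.525] [ 0.23 -0.6  -0.16] 0.4705254078733307
{'mort': (array([545.47728077, -10.50074295]), np.int64(78), 133, np.float64(0.7400071045964273)), 'disc': (array([533.63817264, -18.21338101]), np.int64(95), 120, np.float64(0.8010087571411717))} [11.83910814  7.71263806]
tcp from mortar: along 53.25869890172128 across 1.3148072109311995
```

Confirmed: the mortar rocked back to where it started, so it hadn't slid at all. I'll push again with a slight downward stroke, so that finger friction holds the near side down.

Emit:
{"api": "servo_tool", "payload": {"increments": [[[40,-0.6,0,0.2,0,0,0],[40,-1.2,0,0.5,0,0,0],[40,-1.8,0,1,0,0,0],[40,-2.4,0,1.5,0,0,0],[40,-3,0,2,0,0,0],[40,-3.6,0,2.5,0,0,0],[40,-4.2,0,3,0,0,0]]]}}

```text
clock: 7.9
tool_pos: [589.2, 13.2, 121.2]
tool_rot: [3.14, -0.005, 0.526]
ft_force: [1.0, 1.5, 1.9]
opening: 0.468
```

```bash
python3 look.py d5
```

```text
7.95 [589.2  13.2 121.2] [ 3.14  -0.006  0.526] [1.04 0.98 0.95] 0.46505639966827705
{'mort': (array([545.45966073, -10.23224205]), np.int64(84), 150, np.float64(0.7916171720896309)), 'disc': (array([533.7236707, -18.4394667]), np.int64(95), 119, np.float64(0.7979061061821131))} [11.73599003  8.20722465]
tcp from mortar: along 49.611803763915134 across 1.5765473632763254
```

Emit:
{"api": "servo_tool", "payload": {"increments": [[[40,-1,0,0.6,0,0,0],[40,-1.5,0,1.2,0,0,0],[40,-2,0,1.6,0,0,0],[40,-2.5,0,2,0,0,0]]]}}

```text
clock: 8.45
tool_pos: [589.1, 13.1, 120.1]
tool_rot: [3.139, -0.01, 0.526]
ft_force: [3.1, 3.2, 6.3]
opening: 0.47
```

```bash
python3 look.py d6
```

```text
8.5 [589.1  13.1 120.1] [ 3.139 -0.01   0.526] [3.31 3.54 5.34] 0.4678489091685905
{'mort': (array([545.68867936, -10.26360471]), np.int64(83), 148, np.float64(0.8012896364715384)), 'disc': (array([533.74994131, -18.35926192]), np.int64(91), 118, np.float64(0.8457545794844086))} [11.93873805  8.09565721]
tcp from mortar: along 49.27861244498921 across 1.4470424365670345
```

```bash
python3 - <<'E'
import cv2,numpy as np
from plant import *
a=read_camera('wrist');s=cv2.imread('pics/d6.png')
b=read_camera('scene')[110:230,190:350]
cv2.imwrite('pics/d6w.png',np.hstack([cv2.resize(a[220:400,180:380],(400,360)),cv2.resize(b,(400,360))]))
print(sense()['ft_force'],sense()['ft_torque'],sense()['tool_pos'])
E
```

```text
[3.36007629 4.06781464 5.85958409] [ 0.729796   -0.65714567  0.02063708] [589.09043031  13.12574567 120.11308788]
```

View pics/d6w.png

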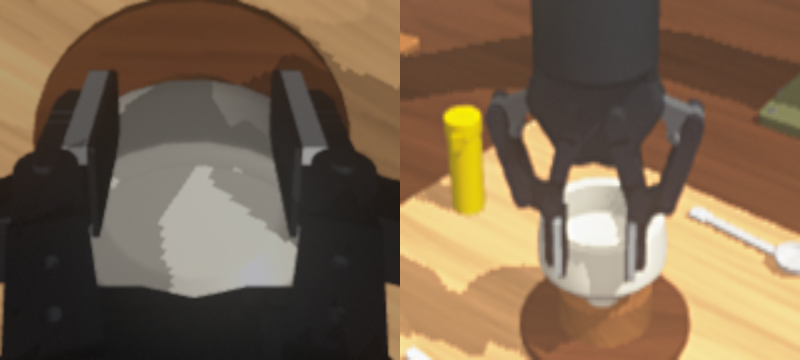

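View pics/d6.png

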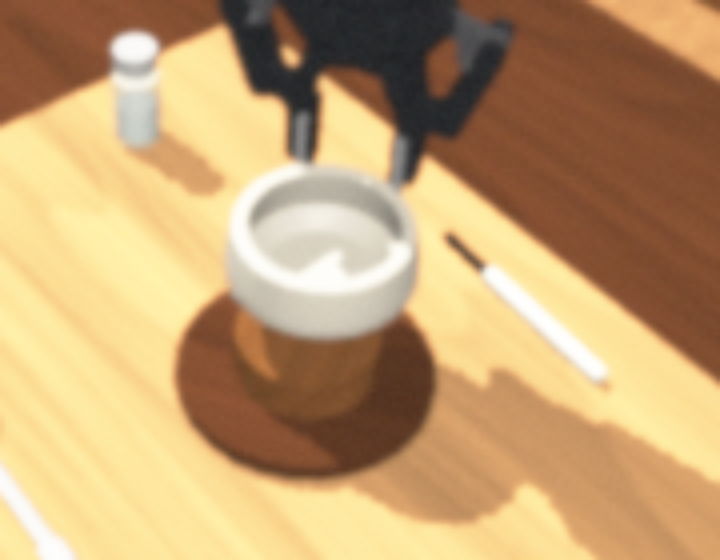

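The forces and torque suggest the finger knuckles are pressing on the rim, about 59 mm up, which is why it tips. I'll back off and lean the tool 12° with the tips forward, so only the tips meet the bowl's lower, widest part.

Emit:
{"api": "servo_tool", "payload": {"increments": [[[40,1,0,-1.5,0,0,0],[40,3,0,-2,0,0,0],[40,7,0,-1,0,0,0],[40,14,0,0,0,-4,0],[40,18,0,1,0,-8,0],[40,18,0,2,0,-12,0],[40,18,0,2,0,-12,0],[40,18,0,2,0,-12,0]]]}}

```text
clock: 9.6
tool_pos: [603.9, 21.4, 118.0]
tool_rot: [3.139, 0.2, 0.525]
ft_force: [-1.2, -0.8, 0.2]
opening: 0.469
```

```bash
python3 look.py e1
```

```text
9.65 [603.9  21.2 118.3] [3.139 0.2   0.525] [-0.07 -0.25 -0.84] 0.46891743785116624
{'mort': (array([546.04754172, -10.74170608]), np.int64(107), 135, np.float64(0.8282940905680427)), 'disc': (array([533.64214625, -18.28692868]), np.int64(102), 119, np.float64(0.8067518670372409))} [12.40539547  7.54522259]
tcp from mortar: along 66.06895915913758 across 1.2132406334637347
```

View pics/e1.png

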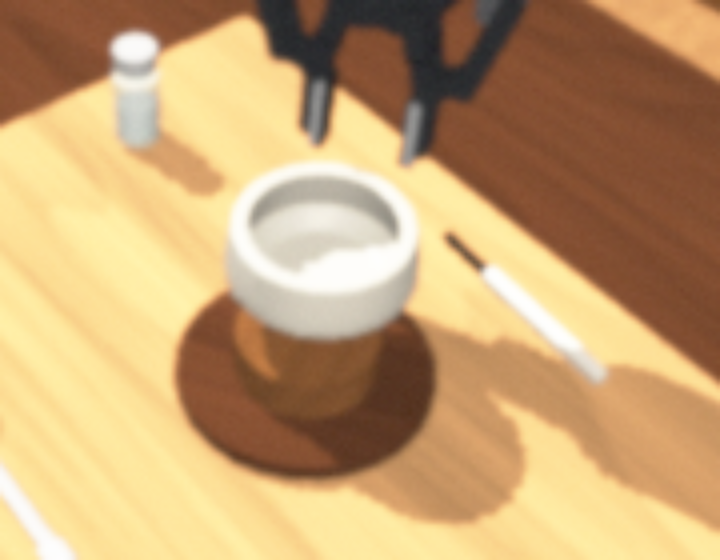

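Emit:
{"api": "servo_tool", "payload": {"increments": [[[40,-3,-0.7,0.6,0,0,0],[40,-6,-1.4,1.2,0,0,0],[40,-8,-1.5,1.7,0,0,0],[40,-9,-1.5,1.9,0,0,0],[40,-9.8,-1.5,2.1,0,0,0],[40,-10.6,-1.5,2.2,0,0,0],[40,-11.4,-1.5,2.4,0,0,0],[40,-12.2,-1.5,2.6,0,0,0],[40,-13,-1.5,2.8,0,0,0],[40,-13.8,-1.5,2.9,0,0,0]]]}}

```text
clock: 10.9
tool_pos: [590.9, 15.4, 118.2]
tool_rot: [3.139, 0.2, 0.525]
ft_force: [-0.6, -0.0, 0.3]
opening: 0.464
```

Emit:
{"api": "servo_tool", "payload": {"increments": [[[40,-0.7,0,0.15,0,0,0],[40,-1.4,0,0.3,0,0,0],[40,-2.1,0,0.45,0,0,0],[40,-2.8,0,0.6,0,0,0]]]}}

```text
clock: 11.4
tool_pos: [588.3, 14.0, 118.1]
tool_rot: [3.139, 0.2, 0.525]
ft_force: [0.8, 0.1, 0.3]
opening: 0.47
```

```bash
python3 look.py e2
```

```text
11.45 [588.2  13.9 118.2] [3.139 0.2   0.525] [-0.39  0.37  0.36] 0.46634103621001427
{'mort': (array([546.26857602, -10.59167642]), np.int64(93), 156, np.float64(0.931899035127703)), 'disc': (array([533.65438446, -18.30484502]), np.int64(97), 127, np.float64(0.7291294405175378))} [12.61419156  7.7131686 ]
tcp from mortar: along 48.583784800995915 across -0.21213394409663927
```

Emit:
{"api": "servo_tool", "payload": {"increments": [[[40,-0.7,0,0.15,0,0,0],[40,-1.4,0,0.3,0,0,0],[40,-2.1,0,0.45,0,0,0],[40,-2.8,0,0.6,0,0,0],[40,-3.5,0,0.75,0,0,0]]]}}

```text
clock: 12.08
tool_pos: [585.6, 12.3, 118.2]
tool_rot: [3.139, 0.199, 0.525]
ft_force: [0.9, -0.1, -0.0]
opening: 0.466
```

Emit:
{"api": "servo_tool", "payload": {"increments": [[[40,-0.6,0,0.15,0,0,0],[40,-1.2,0,0.25,0,0,0],[40,-1.8,0,0.4,0,0,0],[40,-2.4,0,0.5,0,0,0]]]}}

```text
clock: 12.58
tool_pos: [584.8, 11.3, 118.6]
tool_rot: [3.138, 0.197, 0.525]
ft_force: [3.0, 1.3, 3.6]
opening: 0.467
```

```bash
python3 look.py e3
```

```text
12.625 [584.7  11.3 118.6] [3.138 0.197 0.525] [4.   1.69 3.69] 0.4678805763602646
{'mort': (array([544.14209146, -11.13166206]), np.int64(90), 152, np.float64(0.9195152987644243)), 'disc': (array([533.6387382 , -18.25521421]), np.int64(93), 130, np.float64(0.8169816468468393))} [10.50335325  7.12355216]
tcp from mortar: along 46.299744363316194 across 0.8758537698910381
```

View pics/e3.png

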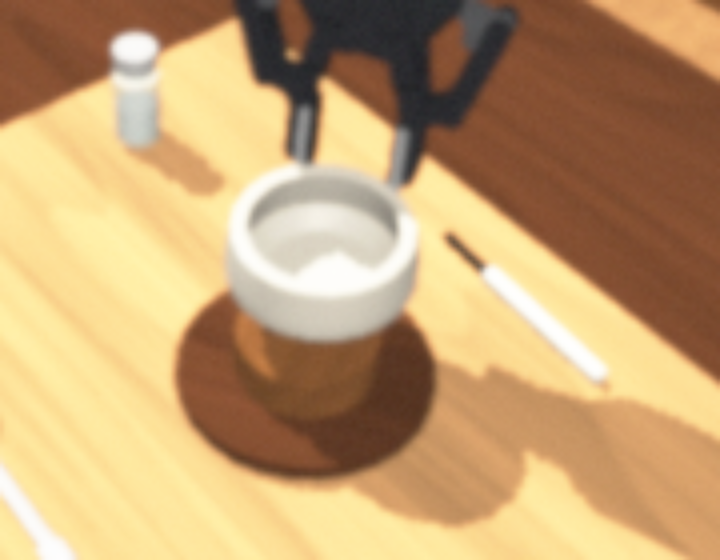

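```bash
python3 - <<'E'
import cv2,numpy as np
from plant import *
from scipy.spatial.transform import Rotation as Ro
s=sense();print(s['tool_pos'],s['ft_force'],s['ft_torque'])
R=Ro.from_euler('xyz',s['tool_rot']).as_matrix()
print(R.round(3))
out=[]
for n,(x,y,w,h) in(('side',(240,140,120,105)),('scene',(210,110,120,105))):
    im=read_camera(n);p=camera_params(n);T=np.linalg.inv(p['pose'])
    k=6;big=cv2.resize(im[y:y+h,x:x+w],None,fx=k,fy=k,interpolation=cv2.INTER_CUBIC)
    for yy in(-20,20):
        for zz,c in((12,(0,0,255)),(0,(0,255,0)),(-24,(255,0,0))):
            for xx in (-11,11):
                q=s['tool_pos']+R@np.array([xx,yy,zz]);q=T[:3,:3]@q+T[:3,3]
                u=(p['fx']*q[0]/q[2]+p['cx']-x+.5)*k,(p['fy']*q[1]/q[2]+p['cy']-y+.5)*k
                cv2.circle(big,tuple(int(v) for v in u),3,c,-1)
    cv2.imwrite(f'pics/e4{n}.png',big)
E
```

```text
[584.67738051  11.26070603 118.64874347] [4.00355263 1.69204176 3.69481325] [ 0.20371768 -0.84373157  0.07682336]
[[ 0.849  0.502 -0.167]
 [ 0.492 -0.865 -0.101]
 [-0.195  0.004 -0.981]]
```

View pics/e4side.png

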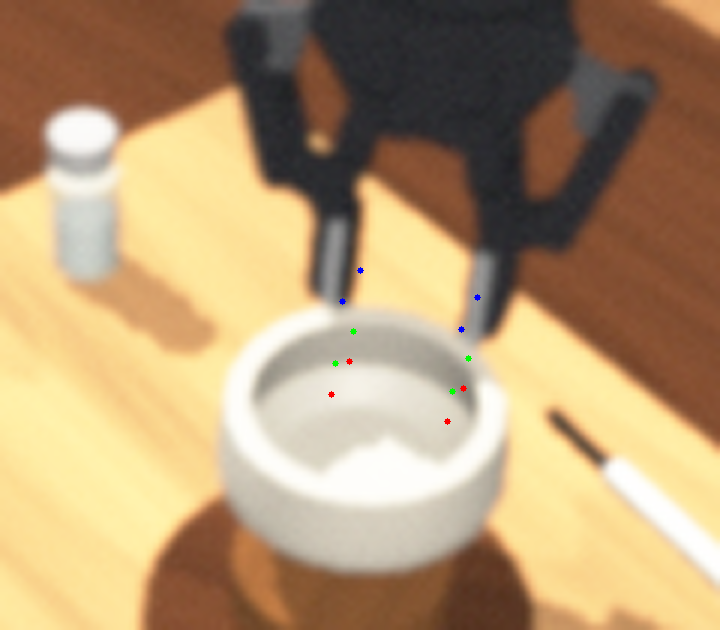

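View pics/e4scene.png

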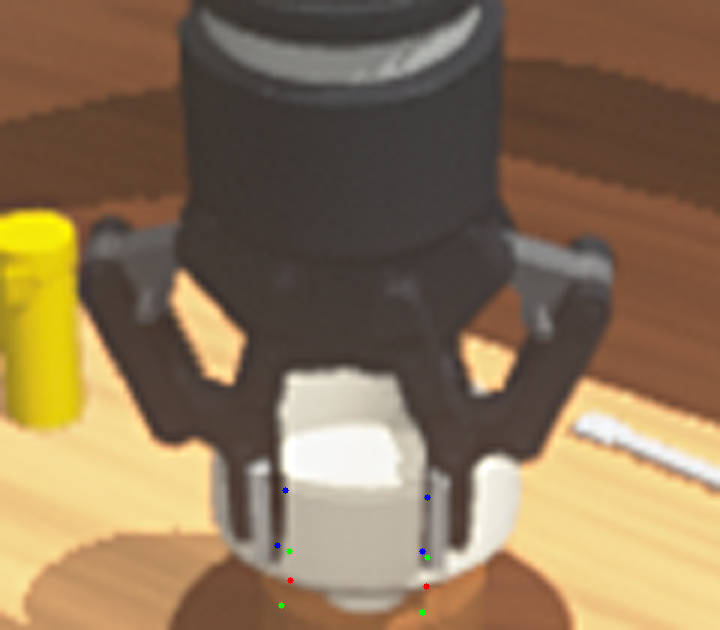

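```bash
python3 - <<'E'
from h import *
from plant import *
P={n:camera_params(n) for n in('side','scene')}
def tri(us,uc):
    o1,d1=rays(P['side'],np.array([us],float));o2,d2=rays(P['scene'],np.array([uc],float))
    A=np.c_[d1[0],-d2[0]];t=np.linalg.lstsq(A,o2-o1,rcond=None)[0]
    a=o1+t[0]*d1[0];b=o2+t[1]*d2[0];return ((a+b)/2).round(1),np.linalg.norm(a-b).round(1)
print(tri((325,189),(250.5,213)),tri((299.7,182.5),(281.5,214)))
# tips in start pictures, fingers along x
a=cv2.imread('pics/a_side.png')[100:170,285:385];b=cv2.imread('pics/a_scene.png')[60:170,190:300]
cv2.imwrite('pics/tips.png',np.hstack([cv2.resize(a,(400,280)),cv2.resize(b,(400,400))[120:400]]))
E
```

```text
(array([628. ,   4.5, 127.2]), np.float64(1.8)) (array([602.3,  49.8, 128.6]), np.float64(1.1))
```

View pics/tips.png

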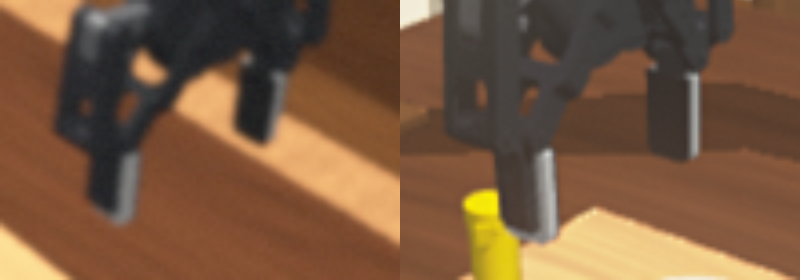

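By triangulation the fingertips are really at z ≈ 128 when the TCP reads 119, about 25 mm higher than the stated geometry. So I've been pushing on the rim. I'll back off, straighten up and go lower.

Emit:
{"api": "servo_tool", "payload": {"increments": [[[40,2,0,-0.4,0,0,0],[40,6,0,-1.3,0,0,0],[40,13,0,-2.8,0,0,0],[40,19.6,0,-4.2,0,4,0],[40,21,0,2,0,8,0],[40,23,0,11,0,12,0],[40,24.2,0,17,0,12,0],[40,24.2,0,17,0,12,0],[40,24.2,0,17,0,12,0]]]}}

```text
clock: 13.85
tool_pos: [603.2, 22.2, 97.2]
tool_rot: [3.138, -0.013, 0.527]
ft_force: [-0.3, -0.2, 0.9]
opening: 0.468
```

```bash
python3 look.py f1; python3 - <<'E'
from plant import *
import cv2
im=read_camera('scene');cv2.imwrite('pics/f1s.png',cv2.resize(im[140:245,200:340],None,fx=5,fy=5,interpolation=cv2.INTER_CUBIC))
E
```

```text
13.9 [603.1  22.2  97.3] [ 3.138 -0.013  0.527] [ 0.82 -0.36  0.28] 0.46909077725999426
{'mort': (array([546.00878986, -10.45773438]), np.int64(87), 136, np.float64(0.8593978848385573)), 'disc': (array([533.58626925, -18.22088139]), np.int64(101), 122, np.float64(0.7988101346017945))} [12.42252061  7.76314701]
tcp from mortar: along 65.74976153294824 across 0.3064175014903842
```

View pics/f1.png

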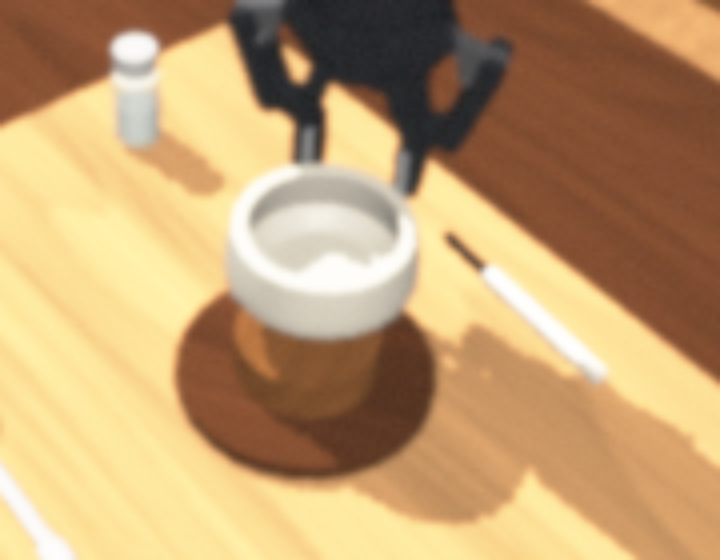

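View pics/f1s.png

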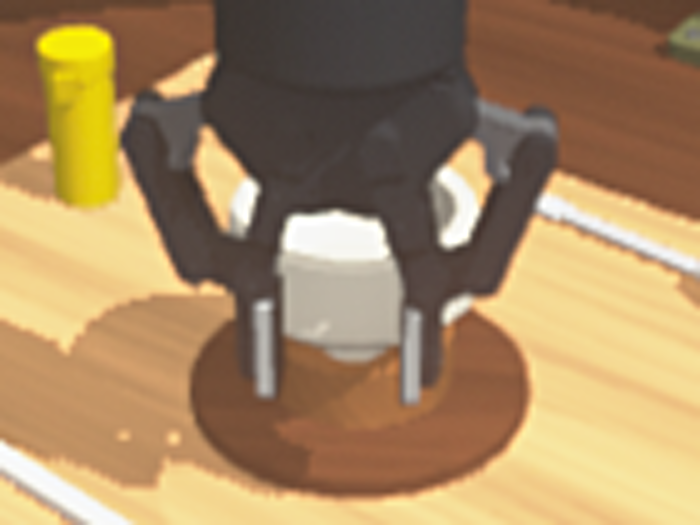

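```bash
python3 - <<'E'
from h import *
from plant import *
p=camera_params('scene');n=np.array([.866,.5,0])
for f in (8,11):
  for uv in((253.6,219.4),(282,220.6)):
    o,d=rays(p,np.array([uv]));d=d[0];q0=np.array([603.1,22.2,0])+f*n
    t=((q0-o)@n)/(d@n);print(f,(o+d*t).round(1))
E
```

```text
8 [621.4   6.4 111.2]
8 [597.8  47.4 111.5]
11 [623.8   8.3 113.4]
11 [600.3  49.  113.7]
```

Emit:
{"api": "servo_tool", "payload": {"increments": [[[40,0,0,4,0,-0.8,0],[40,0,0,9,0,-1.5,0],[40,-3,0,9,0,-1.5,0],[40,-5,0,9,0,-1.5,0],[40,-6,0,9,0,-1.5,0],[40,-6.8,0,9,0,-1.5,0],[40,-7.6,0,9,0,-1.5,0],[40,-8.4,0,9,0,-1.5,0],[40,-9.2,0,9,0,-1.5,0],[40,-10,0,9,0,-1.5,0]]]}}

```text
clock: 15.2
tool_pos: [594.4, 17.0, 88.2]
tool_rot: [3.138, 0.013, 0.527]
ft_force: [-0.6, -0.4, 0.8]
opening: 0.466
```

Emit:
{"api": "servo_tool", "payload": {"increments": [[[40,-0.7,0,0,0,0,0],[40,-1.4,0,0,0,0,0],[40,-2.1,0,0,0,0,0],[40,-2.8,0,0,0,0,0]]]}}

```text
clock: 15.7
tool_pos: [591.9, 15.6, 88.3]
tool_rot: [3.138, 0.013, 0.527]
ft_force: [-0.5, 0.2, -0.3]
opening: 0.466
```

Emit:
{"api": "servo_tool", "payload": {"increments": [[[40,-0.7,0,0,0,0,0],[40,-1.4,0,0,0,0,0],[40,-2.1,0,0,0,0,0],[40,-2.8,0,0,0,0,0]]]}}

```text
clock: 16.2
tool_pos: [590.6, 14.4, 88.6]
tool_rot: [3.137, 0.011, 0.527]
ft_force: [2.5, 0.5, 0.6]
opening: 0.47
```

```bash
python3 look.py g1
```

```text
16.25 [590.6  14.3  88.7] [3.137 0.011 0.527] [2.6  0.16 1.28] 0.46725188603651246
{'mort': (array([545.47988519, -10.83948796]), np.int64(75), 117, np.float64(0.9209274750720606)), 'disc': (array([533.87627213, -18.34547126]), np.int64(98), 120, np.float64(0.8561198431743948))} [11.60361306  7.5059833 ]
tcp from mortar: along 51.64035016783905 across 0.7797241632641108
```

View pics/g1.png

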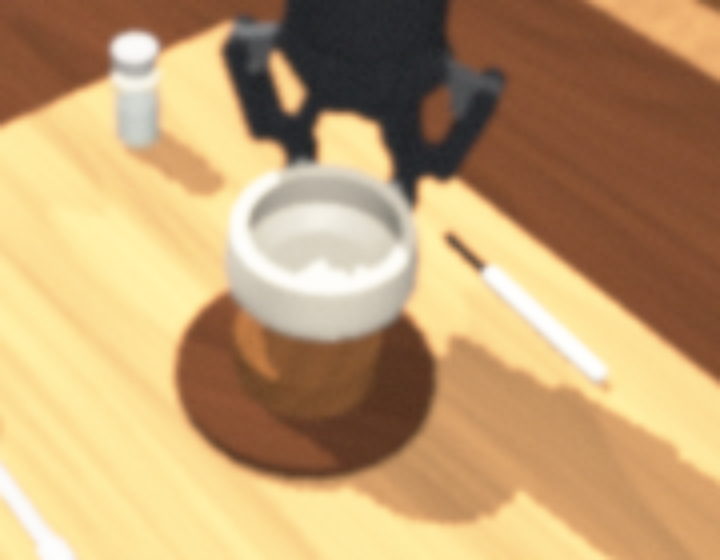

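Emit:
{"api": "servo_tool", "payload": {"increments": [[[40,-0.8,0,0.3,0,0,0],[40,-1.5,0,0.4,0,0,0],[40,-2.1,0,0.5,0,0,0]]]}}

```text
clock: 16.62
tool_pos: [589.8, 13.7, 88.6]
tool_rot: [3.136, 0.009, 0.527]
ft_force: [3.5, 0.9, 1.2]
opening: 0.473
```

Emit:
{"api": "servo_tool", "payload": {"increments": [[[40,-0.8,0,0.3,0,0,0],[40,-1.5,0,0.4,0,0,0],[40,-2.1,0,0.5,0,0,0]]]}}

```text
clock: 17.0
tool_pos: [588.2, 12.8, 88.2]
tool_rot: [3.136, 0.008, 0.527]
ft_force: [3.9, 2.9, 3.3]
opening: 0.47
```

```bash
python3 look.py g2
```

```text
17.05 [588.2  12.7  88.2] [3.136 0.008 0.527] [3.72 1.69 2.92] 0.46872138370476285
{'mort': (array([543.5030924 , -12.13704891]), np.int64(71), 115, np.float64(0.8911069181937462)), 'disc': (array([533.75697851, -18.23034386]), np.int64(96), 118, np.float64(0.795624141882714))} [9.74611389 6.09329495]
tcp from mortar: along 51.134404980224396 across 0.797164387704412
```

Now the tool advances at constant height and the mortar slides with it: the offset is down from 14.6 to 11.5 mm. I'll carry on.

Emit:
{"api": "servo_tool", "payload": {"increments": [[[40,-1.2,0,0.3,0,0,0],[40,-1.8,0,0.3,0,0,0],[40,-2.4,0,0.3,0,0,0],[40,-3,0,0.3,0,0,0],[40,-3.6,0,0.3,0,0,0],[40,-4.2,0,0.3,0,0,0]]]}}

```text
clock: 17.8
tool_pos: [584.9, 10.8, 88.1]
tool_rot: [3.136, 0.008, 0.527]
ft_force: [4.7, 2.2, 3.4]
opening: 0.462
```

```bash
python3 look.py g3
```

```text
17.85 [584.7  10.7  88.1] [3.136 0.008 0.527] [4.83 2.5  3.44] 0.46705736324793995
{'mort': (array([539.45906164, -14.15785134]), np.int64(78), 118, np.float64(0.8108932144198705)), 'disc': (array([533.71690193, -18.32657056]), np.int64(97), 118, np.float64(0.7955026519167083))} [5.74215971 4.16871922]
tcp from mortar: along 51.62997609908492 across 1.1421507973261233
```

View pics/g3.png

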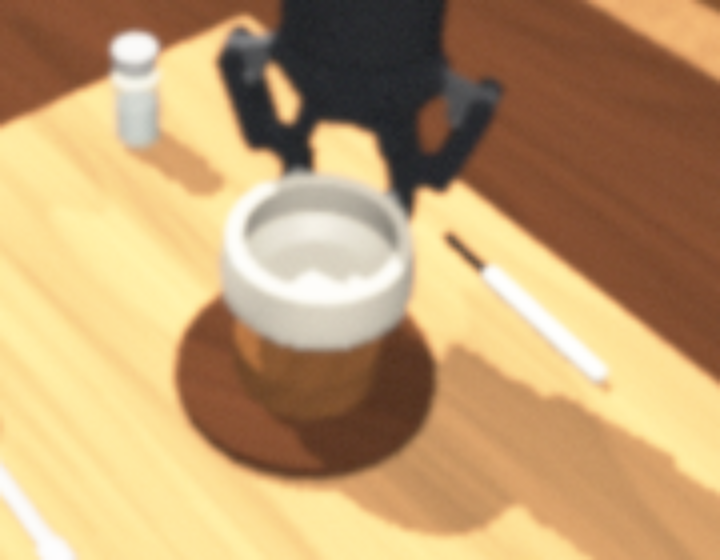

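Emit:
{"api": "servo_tool", "payload": {"increments": [[[40,-1.4,0,0.3,0,0,0],[40,-2,0,0.3,0,0,0],[40,-2.6,0,0.3,0,0,0],[40,-3.2,0,0.3,0,0,0],[40,-3.8,0,0.3,0,0,0],[40,-4.4,0,0.3,0,0,0],[40,-5,0,0.3,0,0,0],[40,-5.6,0,0.3,0,0,0]]]}}

```text
clock: 18.85
tool_pos: [580.3, 8.0, 88.1]
tool_rot: [3.136, 0.007, 0.527]
ft_force: [5.3, 2.5, 3.8]
opening: 0.468
```

```bash
python3 look.py g4
```

```text
18.9 [580.2   8.   88.1] [3.136 0.007 0.527] [3.76 1.77 3.87] 0.47300339823822374
{'mort': (array([535.14864374, -16.84303234]), np.int64(77), 119, np.float64(0.7926817331293764)), 'disc': (array([533.77341103, -18.31175949]), np.int64(91), 115, np.float64(0.7964940720788353))} [1.37523271 1.46872715]
tcp from mortar: along 51.487130303027406 across 0.9945918309290606
```

Emit:
{"api": "servo_tool", "payload": {"increments": [[[40,-1.2,0,0.3,0,0,0],[40,-1.8,0,0.3,0,0,0],[40,-2.4,0,0.3,0,0,0],[40,-3,0,0.3,0,0,0]]]}}

```text
clock: 19.4
tool_pos: [578.1, 6.7, 88.0]
tool_rot: [3.136, 0.006, 0.527]
ft_force: [4.5, 2.7, 4.2]
opening: 0.473
```

Emit:
{"api": "servo_tool", "payload": {"increments": [[[40,1,0,-0.5,0,0,0],[40,3,0,-0.5,0,0,0],[40,8,0,0,0,0,0],[40,15,0,0,0,0,0],[40,25,0,0,0,0,0],[40,30,0,-15,0,0,0],[40,32,0,-35,0,0,0],[40,32,0,-55,0,0,0],[40,32,0,-75,0,0,0],[40,32,0,-95,0,0,0]]]}}

```text
clock: 20.65
tool_pos: [606.3, 24.1, 183.5]
tool_rot: [3.136, 0.006, 0.528]
ft_force: [-0.2, -0.9, -0.7]
opening: 0.473
```

```bash
cat > all.py <<'E'
import sys
from plant import *
from h import *
t=sys.argv[1];s=sense();print(s['clock'],s['tool_pos'],s['ft_force'])
B=dict(scene=(225,150,110,100),side=(240,170,100,110))
for n in B:
    im=read_camera(n);cv2.imwrite(f'pics/{t}_{n}.png',im)
    o=measure(im,camera_params(n),B[n]);print(n,[(k,v[0].round(2),v[1:]) for k,v in o.items()],'off',o['mort'][0]-o['disc'][0])
p=camera_params('wrist');im=read_camera('wrist');cv2.imwrite(f'pics/{t}_wrist.png',im);np.save(f'{t}.npy',p['pose'])
E
python3 all.py h1
```

```text
20.65 [606.27673883  24.06807193 183.45300746] [-0.1684681  -0.90978731 -0.6915979 ]
scene [('mort', array([532.61, -19.48]), (np.int64(103), 217, np.float64(0.9387038440764609))), ('disc', array([530.92, -20.57]), (np.int64(102), 187, np.float64(0.8874007304855079)))] off [1.6884806  1.09023226]
side [('mort', array([533.14, -18.56]), (np.int64(113), 137, np.float64(0.7435132011224531))), ('disc', array([533.72, -18.24]), (np.int64(93), 114, np.float64(0.822309953666683)))] off [-0.58279128 -0.31460997]
```

View pics/h1_wrist.png

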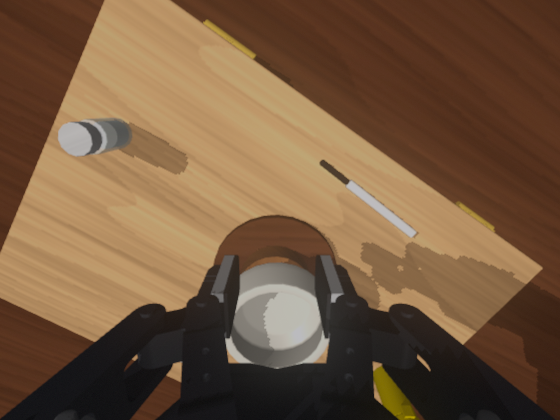

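View pics/h1_scene.png

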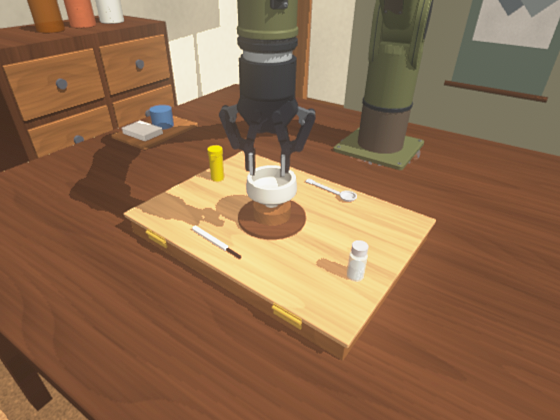

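Upright, and the two fixed views bracket zero: scene gives (+1.7, +1.1) mm, side gives (-0.6, -0.3) mm. I'll move farther clear and check with the wrist camera.

Emit:
{"api": "servo_tool", "payload": {"increments": [[[40,10,0,-20,0,0,0],[40,25,0,-40,0,0,0],[60,40,0,-60,0,0,0],[80,55,0,-70,0,0,0],[80,65,0,-70,0,0,0],[80,65,0,-70,0,0,0],[80,65,0,-70,0,0,0]]]}}

```text
clock: 21.68
tool_pos: [662.1, 56.7, 252.1]
tool_rot: [3.135, 0.006, 0.527]
ft_force: [-0.6, 0.1, -0.5]
opening: 0.939
```

```bash
python3 all.py h2; python3 - <<'E'
import cv2,numpy as np
a=cv2.imread('pics/a_side.png').astype(int);b=cv2.imread('pics/h2_side.png').astype(int)
d=(abs(a-b).max(2)>40);
for n,(x,y,w,h) in dict(vial=(245,155,20,35),tube=(338,290,26,40),spoon=(200,244,40,50),picker=(330,207,44,40)).items(): print(n,d[y:y+h,x:x+w].sum())
E
```

```text
21.675 [662.09688731  56.73506036 252.12600967] [-0.60015029  0.07398716 -0.45227515]
scene [('mort', array([532.71, -19.36]), (np.int64(110), 138, np.float64(0.889237509756413))), ('disc', array([530.82, -20.7 ]), (np.int64(102), 118, np.float64(0.8206181440349527)))] off [1.88983684 1.34446683]
side [('mort', array([533.05, -18.54]), (np.int64(115), 137, np.float64(0.7069115208195313))), ('disc', array([533.64, -18.39]), (np.int64(91), 112, np.float64(0.8334398757299588)))] off [-0.59296209 -0.14941557]
vial 0
tube 0
spoon 0
picker 79
```

View pics/h2_wrist.png

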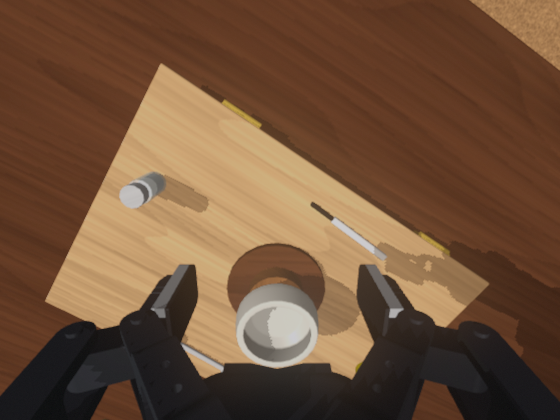

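View pics/h2_side.png

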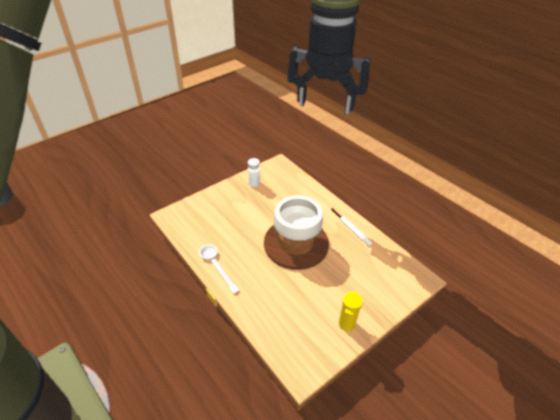

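```bash
python3 - <<'E'
from plant import *
from h import *
p=dict(camera_params('wrist'));p['pose']=np.load('h2.npy')
im=cv2.imread('pics/h2_wrist.png')
o=measure(im,p,(215,235,125,128));print(o,o['mort'][0]-o['disc'][0])
E
```

```text
{'mort': (array([530.78446363, -19.06632879]), np.int64(190), 195, np.float64(0.5857469980478079)), 'disc': (array([530.67864162, -18.33068213]), np.int64(175), 175, np.float64(0.6024868723709519))} [ 0.10582201 -0.73564667]
```

All three views put the mortar within about 2.4 mm of centre. The wrist view, with the best fit, says 0.75 mm. Handing in.

```bash
python3 -c "
from plant import *
print(job_done())"
```

```text
the job is handed in; nothing more can be done
None
```

The mortar now stands upright in the middle of the stand. I moved the hand well clear and handed the job in at about 22 s; no verdict was reported.

**First pushes:** These did not slide the mortar. It rocked slightly and settled back each time I backed off. The tips turned out to sit roughly 25–30 mm higher than the stated geometry gives, so I had been pushing at the rim. With the tool about 30 mm lower, the fingers met the bowl's widest part and the mortar slid in smoothly. Sensed force peaked at about 7–8 N, against the 12 N limit.

**Last checks, mortar offset from the stand's centre:**

| View | x (mm) | y (mm) |
|---|---|---|
| Wrist | +0.1 | -0.7 |
| Side | -0.6 | -0.1 |
| Scene | +1.9 | +1.3 |

- **Offset:** The views disagree by about 2.5 mm, which fits the calibration error, but all are inside the 5 mm limit.
- **Other items:** The vial, tube and spoon show no change in the side picture. The picker area differs by 79 pixels; I put this down to the arm's shadow, since the picker looks unmoved.

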